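Point out the thing left out and its empty tray

TASK

The three small wooden trays against the batten each keep one finishing thing: the cork sanding block, the black sharpening stone case and the round white jar of wax; one of them has been left out on the bench. Show the apprentice what to put away and where: point straight down at the middle of the thing left out, fingertips a few centimetres above it, and hold there for two seconds, then point in the same way at the middle of the empty tray, a few centimetres above its rim, and finish still pointing there for at least two seconds. Touch nothing and move nothing, and keep the hand high over the filled trays.

Things in the scene. Friction and masses are not known exactly. Their poses are not given: they have to be found in the camera images.
- sanding_block: brown cork sanding block, 55 (x) x 95 (y) x 28 mm high, lying flat, loose; origin at the centre of its underside
- stone_case: black oblong sharpening stone case, 34 (x) x 120 (y) x 24 mm high, lying flat, loose; origin at the centre of its underside
- cream_jar: white round jar with a lid, 56 mm across, 47 mm high, standing, loose; origin at the centre of its underside. Of these three things two lie in trays; the one left out lies on the bench, its middle more than 120 mm from the middle of every tray
- tray_a: fixed open wooden tray, one of three alike; outside 72 (x) x 135 (y) x 38 mm high, inner floor about 4 mm up; origin at the centre of its underside, z up, y along its length. It either holds one of the three finishing things, lying at its middle, or is empty
- tray_b: fixed open wooden tray, one of three alike; outside 72 (x) x 135 (y) x 38 mm high, inner floor about 4 mm up; origin at the centre of its underside, z up, y along its length. It either holds one of the three finishing things, lying at its middle, or is empty
- tray_c: fixed open wooden tray, one of three alike; outside 72 (x) x 135 (y) x 38 mm high, inner floor about 4 mm up; origin at the centre of its underside, z up, y along its length. It either holds one of the three finishing things, lying at its middle, or is empty
- batten: fixed light wooden strip on the bench, 16 (x) x 440 (y) x 22 mm high, behind the row of trays; origin at the centre of its underside. The tray middles stand 46 mm in front of its middle line, 150 mm apart along it. Steel racks and a cupboard stand beyond the bench from about x = 0.57 m, higher than the bench top: keep the wrist on the robot's side of them (straight lines rather than wide swings)
- black_can: bystander: black can with a narrower cap, 58 mm across, 84 mm high; origin at the centre of its underside
- eraser: bystander: small eraser lying flat, 19 (x) x 42 (y) x 12 mm high; origin at the centre of its underside
- dropper_bottle: bystander: small upright bottle with a dropper cap, 30 mm across, 87 mm high; origin at the centre of its underside

How it is judged (in metres and radians):
On the way, in this order (a step that is already met when the one before it is completed fails the run):
1. points down at the thing left out, without touching it, for 1.5 s (((horizontal distance between the grasp point and sanding_block below 0.022 m and z of the grasp point in the frame of sanding_block below 0.108 m and angle between the grasp point's own z axis and vertical above 2.5 rad and horizontal distance between sanding_block and tray_a above 0.09 m and horizontal distance between sanding_block and tray_b above 0.09 m and horizontal distance between sanding_block and tray_c above 0.09 m) or (horizontal distance between the grasp point and stone_case below 0.022 m and z of the grasp point in the frame of stone_case below 0.104 m and angle between the grasp point's own z axis and vertical above 2.5 rad and horizontal distance between stone_case and tray_a above 0.09 m and horizontal distance between stone_case and tray_b above 0.09 m and horizontal distance between stone_case and tray_c above 0.09 m) or (horizontal distance between the grasp point and cream_jar below 0.022 m and z of the grasp point in the frame of cream_jar below 0.127 m and angle between the grasp point's own z axis and vertical above 2.5 rad and horizontal distance between cream_jar and tray_a above 0.09 m and horizontal distance between cream_jar and tray_b above 0.09 m and horizontal distance between cream_jar and tray_c above 0.09 m))), for 1.5 s.
2. points down at the empty tray for 1.5 s (((horizontal distance between the grasp point and tray_a below 0.022 m and z of the grasp point in the frame of tray_a below 0.118 m and angle between the grasp point's own z axis and vertical above 2.5 rad and horizontal distance between each of sanding_block, stone_case, cream_jar and tray_a above 0.09 m) or (horizontal distance between the grasp point and tray_b below 0.022 m and z of the grasp point in the frame of tray_b below 0.118 m and angle between the grasp point's own z axis and vertical above 2.5 rad and horizontal distance between each of sanding_block, stone_case, cream_jar and tray_b above 0.09 m) or (horizontal distance between the grasp point and tray_c below 0.022 m and z of the grasp point in the frame of tray_c below 0.118 m and angle between the grasp point's own z axis and vertical above 2.5 rad and horizontal distance between each of sanding_block, stone_case, cream_jar and tray_c above 0.09 m))), for 1.5 s.
At the end, for the whole second after the job is handed in: The TCP is still within 22 mm horizontally of the middle of the empty tray and less than 80 mm above its rim, the tool within about 37 degrees of straight down, and none of the loose things has moved by more than 6 mm (((horizontal distance between the grasp point and tray_a below 0.022 m and z of the grasp point in the frame of tray_a below 0.118 m and angle between the grasp point's own z axis and vertical above 2.5 rad and horizontal distance between each of sanding_block, stone_case, cream_jar and tray_a above 0.09 m) or (horizontal distance between the grasp point and tray_b below 0.022 m and z of the grasp point in the frame of tray_b below 0.118 m and angle between the grasp point's own z axis and vertical above 2.5 rad and horizontal distance between each of sanding_block, stone_case, cream_jar and tray_b above 0.09 m) or (horizontal distance between the grasp point and tray_c below 0.022 m and z of the grasp point in the frame of tray_c below 0.118 m and angle between the grasp point's own z axis and vertical above 2.5 rad and horizontal distance between each of sanding_block, stone_case, cream_jar and tray_c above 0.09 m)) and distance of each of sanding_block, stone_case, cream_jar, black_can, eraser, dropper_bottle from where it was at the start of the episode below 0.006 m); the robot touches nothing.
It fails at once if the robot touches something (over 0.5 N) (contact force between any of the fingers, the arm and anything else above 0.5 N).
It fails at once if a loose thing is moved by more than 6 mm (distance of any of sanding_block, stone_case, cream_jar, black_can, eraser, dropper_bottle from where it was at the start of the episode above 0.006 m).
It fails at once if the hand comes low (TCP less than 80 mm above the rim) over the middle of a filled tray ((horizontal distance between the grasp point and tray_a below 0.04 m and z of the grasp point in the frame of tray_a below 0.118 m and horizontal distance between sanding_block and tray_a below 0.05 m) or (horizontal distance between the grasp point and tray_a below 0.04 m and z of the grasp point in the frame of tray_a below 0.118 m and horizontal distance between stone_case and tray_a below 0.05 m) or (horizontal distance between the grasp point and tray_a below 0.04 m and z of the grasp point in the frame of tray_a below 0.118 m and horizontal distance between cream_jar and tray_a below 0.05 m) or (horizontal distance between the grasp point and tray_b below 0.04 m and z of the grasp point in the frame of tray_b below 0.118 m and horizontal distance between sanding_block and tray_b below 0.05 m) or (horizontal distance between the grasp point and tray_b below 0.04 m and z of the grasp point in the frame of tray_b below 0.118 m and horizontal distance between stone_case and tray_b below 0.05 m) or (horizontal distance between the grasp point and tray_b below 0.04 m and z of the grasp point in the frame of tray_b below 0.118 m and horizontal distance between cream_jar and tray_b below 0.05 m) or (horizontal distance between the grasp point and tray_c below 0.04 m and z of the grasp point in the frame of tray_c below 0.118 m and horizontal distance between sanding_block and tray_c below 0.05 m) or (horizontal distance between the grasp point and tray_c below 0.04 m and z of the grasp point in the frame of tray_c below 0.118 m and horizontal distance between stone_case and tray_c below 0.05 m) or (horizontal distance between the grasp point and tray_c below 0.04 m and z of the grasp point in the frame of tray_c below 0.118 m and horizontal distance between cream_jar and tray_c below 0.05 m)).
It also fails if it takes over 48 s, if anything falls off the work surface, if the arm or the gripper's body presses on something with over 40 N, if the wrist force passes 120 N, or if a joint passes its speed limit or range.

ROBOT

A 6-joint arm with a two-finger parallel gripper is mounted at the origin on the work surface; the furniture and walls round the work are solid. World frame = base frame: x ahead of the robot, y to its left, z up, the work surface at z = 0. Lengths are in m, angles in degrees, forces in N, time in s.
With the tool pointing down it reaches from about 0.4 to 0.825 m from the base axis. Payload 7 kg.
Tool frame: the origin (TCP) lies between the finger pads, 19 mm behind the fingertips; this is the grasp point; z points along the fingers, y is the line along which they close (so a half turn about z gives the same grasp; the last joint's range is limited). The gripper opens to 88 mm and grips with 3 to 60 N. Pads are 19 mm wide; open, the fingers measure 130 mm over their backs; the gripper's body (78 mm by 193 mm) begins 47 mm behind the grasp point.
Start: joints at [86.007, 20.546, 0.682, 0, -70.136, -16.507], TCP at [0.236, 0.632, 0.245] pointing down, gripper open.
Joint ranges: [-176.03, 176.03], [-82.01, 121.73], [-58.28, 71.71], [-173.87, 95.51], [-174.79, -0.11], [-173.66, 173.66]. Speed limits (degrees/s): [136.94, 136.94, 172.46, 180, 180, 180].

INTERFACE

Orientations are given as [roll, pitch, yaw] about the fixed x, y, z axes, in that order (R = Rz(yaw) Ry(pitch) Rx(roll)).
In Python, from plant import ctrl gives the robot as it stands.
- The arm moves only by the shell command python3 drive.py 'ROWS'. ROWS is a JSON object whose key "increments" holds a list of rows, 1 to 8 of them, each of 5 numbers: dx, dy, dz in m, then a turn about the tool's z in degrees, then the finger opening in m; each row is the pose to reach, as a shift and turn from the pose commanded when the command began, along the tool's axes at that moment; what a row does not reach only later rows make up. A row lasts 1/8 s, in which the tool goes at most 0.0625 m and 10.7 degrees, less where a joint would pass 70% of its speed; a pose out of reach is approached as far as the arm can. The fingers move at their own pace and stop on an object; the grip force is fixed at half the most. Time passes only in rows, so rows that do not move let the fingers close. It prints the time, the measured TCP pose, the force, the opening and the grip force at its end. Input that does not fit is refused with a message, and nothing moves.
- ctrl.get_obs(): the state, without advancing time (a new reading comes with each control period).
- ctrl.snapshot(name): name is "side" or "top"; returns a dict with "frame" (420x560x3 uint8, red, green, blue), "z_map" (420x560 float32, m along the optical axis (not along the pixel's ray), 0 where there is no reading), "fovy" (degrees; the focal length in pixels is half the picture's height over the tangent of half this angle, whatever the lens; pixels are square), "cx", "cy" (the principal point, pixels), "R" (3x3) and "t" (3): a world point X has camera coordinates R X + t. Camera axes: x right, y down, z forward; pixel columns grow to the right and rows downward; lengths in m; the calibration is good to about 2 mm. A picture is of the moment at which its call begins.
- ctrl.close_job(): hands the job in; it is judged then, once.
The state is a dict: "clock": time; "joint_pos": joint angles; "qvel": joint speeds; "tau": joint torques, N m; "tool_pos": TCP position; "orientation": TCP orientation; "force": force on the tool from outside, world axes, zero at the start; "moment": the same for the moment, N m; "opening": finger opening in m; "gripper_force": force on a finger pad.
Only numpy, scipy, OpenCV 4.12 (cv2) and the standard library are available. Lean on these libraries where they do the work, as an engineer would, in place of code of your own. Each camera call takes 0.05 s, during which the arm holds its last target. There are 200 camera calls.

## Working session

There is one attempt and no reset: what is moved stays moved. The work goes in short steps, Python scripts to look and compute and a shell command to move; the robot and the scene stay as the last step left them, time stands still between calls to the robot, and variables do not carry over. Pictures are saved under pics/ and viewed, at most 10 in all, crops included, and the job is handed in when it is done.

```bash
ls; mkdir -p pics; python3 - <<'E'
from plant import ctrl
import cv2,numpy as np
o=ctrl.get_obs();print(o['clock'],o['tool_pos'],o['orientation'])
for n in('top','side'):
    s=ctrl.snapshot(n);np.savez(f'{n}.npz',**s)
    cv2.imwrite(f'pics/{n}0.png',s['frame'][:,:,::-1]);print(n,s['fovy'],s['cx'],s['cy'],-s['R'].T@s['t'],s['R'][2])
E
```

```text
drive.py
pics
plant.py
0.0 [0.2362601  0.63181657 0.24440049] [ 1.79903076e+02 -8.26203726e-03 -2.05083592e+01]
top 53.498572166527204 273.5559493214634 214.23383246366404 [ 0.24945356 -0.00703276  1.06628021] [ 0.13799576 -0.00236667 -0.99042999]
side 50.91335424734063 287.5184187063724 208.94391182347056 [ 0.38259092 -0.87585494  0.7873792 ] [ 0.00826782  0.76265373 -0.64675415]
```

View pics/top0.png

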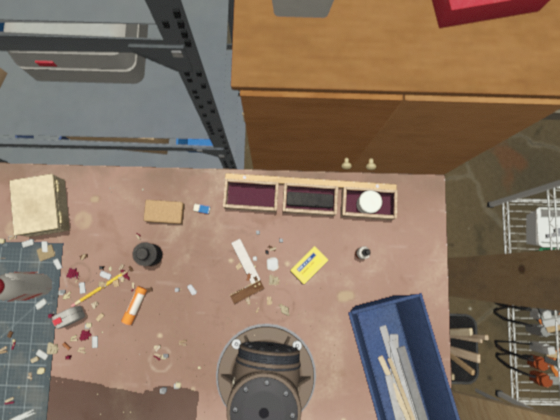

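View pics/side0.png

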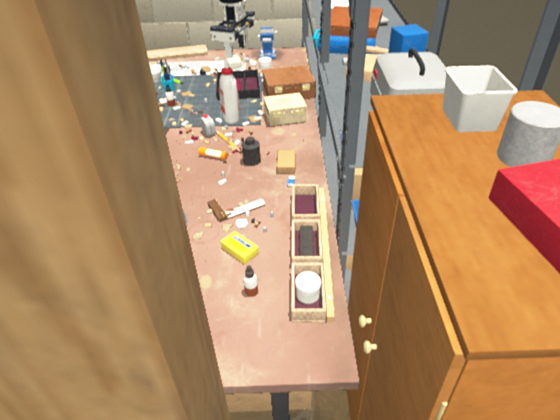

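The thing left out is the cork block, at top (163,212) and side (286,161). The left tray, at top (251,195) and side (305,202), is empty. The middle tray holds the black case (310,199), and the right tray holds the jar (370,202). Next I measure these, and I also check where the arm appears.

```bash
cat > h.py <<'E'
import numpy as np,cv2
def load(n):
    s=dict(np.load(n+'.npz'));s['f']=210/np.tan(np.radians(float(s['fovy'])/2));return s
def ray(s,u,v,z):
    d=s['R'].T@np.array([(u-s['cx'])/s['f'],(v-s['cy'])/s['f'],1]);c=-s['R'].T@s['t']
    return c+d*(z-c[2])/d[2]
def cloud(s):
    v,u=np.mgrid[:420,:560];Z=s['z_map']
    P=np.stack([(u-s['cx'])/s['f']*Z,(v-s['cy'])/s['f']*Z,Z],-1)
    W=(P-s['t'])@s['R'];W[Z<=0]=np.nan;return W
def proj(s,X):
    p=s['R']@np.array(X)+s['t'];return s['f']*p[0]/p[2]+s['cx'],s['f']*p[1]/p[2]+s['cy'],p[2]
E
python3 - <<'E'
from h import *
np.set_printoptions(precision=3,suppress=True)
for n,bl in (('top',(163,212)),('side',(286,158))):
    s=load(n);W=cloud(s)
    print(n,'tcp,base px',np.array(proj(s,[.236,.632,.245])),np.array(proj(s,[0,0,0])))
    ex=W[...,0];z=W[...,2]
    # block: top-surface points near seed at about 28 mm
    m=((z>.018)&(z<.04)).astype(np.uint8)
    k,lab,st,ce=cv2.connectedComponentsWithStats(m)
    l=lab[bl[1],bl[0]]; print('block z',W[bl[1],bl[0]],l,st[l],ce[l])
    if l:
        r=cv2.minAreaRect(np.float32(W[lab==l][:,:2]*1000));print('block rect mm',r,'ray',ray(s,*ce[l],.028))
    # tray row: rims about 38 mm
    m=(z>.03)&(z<.046)&(ex>.40)&(ex<.62)&(W[...,1]>-.35)&(W[...,1]<.3)
    k,lab,st,ce=cv2.connectedComponentsWithStats(m.astype(np.uint8))
    for l in range(1,k):
        if st[l,4]>40: print('rim',st[l],cv2.minAreaRect(np.float32(W[lab==l][:,:2]*1000)))
for q in((251,195),(310,199),(370,202)):
    s=load('top');print(q,cloud(s)[q[1],q[0]])
s=load('top');W=cloud(s);
hi=(W[...,2]>.15);print('high',[(c.tolist()) for c in cv2.connectedComponentsWithStats(hi.astype(np.uint8))[2]if c[4]>100])
for y in(.5,.4,.3,.2,.1,0):print(y,np.array(proj(s,[.17,y,.5])))
E
```

```text
top tcp,base px [-57.783 270.273   0.81 ] [265.274 374.834   1.022]
block z [0.392 0.269 0.027] 8 [144 200  39  24 828] [162.999 211.499]
block rect mm ((394.1328125, 269.503173828125), (95.4920883178711, 55.33329391479492), 87.7666244506836) ray [0.393 0.269 0.028]
rim [247 136 125   6 250] ((590.7579345703125, -94.33943176269531), (3.4779210090637207, 316.0399169921875), 0.06765186041593552)
rim [373 139  36   4  68] ((590.3801879882812, -304.46380615234375), (90.85414123535156, 5.346096038818359), 87.14492797851562)
rim [223 179  55  32 477] ((441.84454345703125, 50.322349548339844), (134.85211181640625, 72.90045166015625), 87.6590805053711)
rim [283 183  55  31 455] ((435.8531188964844, -99.73545837402344), (135.40673828125, 71.89937591552734), 88.270263671875)
rim [342 187  55  28 341] ((433.61279296875, -248.3583984375), (135.89068603515625, 66.82972717285156), 89.58055114746094)
side tcp,base px [235.509  45.312   1.5  ] [140.595 226.42    1.174]
block z [0.394 0.262 0.028] 34 [277 149  18  21 336] [285.795 158.557]
block rect mm ((392.39617919921875, 268.87628173828125), (101
[... 435 characters left out ...]
640625), 0.02749164029955864)
rim [292 219  31  41 363] ((435.57623291015625, -100.41148376464844), (138.15219116210938, 70.81309509277344), 88.00556182861328)
rim [294 262  32  52 494] ((433.410400390625, -248.85430908203125), (140.81210327148438, 65.24829864501953), 89.12491607666016)
(251, 195) [0.446 0.05  0.006]
(310, 199) [ 0.436 -0.101  0.027]
(370, 202) [ 0.429 -0.248  0.047]
high [[0, 0, 560, 420, 174887], [0, 0, 227, 140, 14387], [231, 0, 329, 130, 40392], [0, 274, 20, 26, 395], [226, 341, 76, 79, 5139]]
0.5 [-115.574  322.648    0.549]
0.4 [-39.534 324.692   0.549]
0.3 [ 36.44  326.734   0.549]
0.2 [112.348 328.775   0.549]
0.1 [188.192 330.814   0.55 ]
0 [263.97  332.851   0.55 ]
```

```bash
python3 - <<'E'
from h import *
np.set_printoptions(precision=3,suppress=True)
from plant import ctrl
for n in('top','side'):
    W=cloud(load(n));m=(W[...,2]>.05)&(W[...,0]<.6)&(W[...,0]>.12)&(W[...,1]>-.1)&(W[...,1]<.8)
    k,lab,st,ce=cv2.connectedComponentsWithStats(m.astype(np.uint8))
    for l in range(1,k):
        if st[l,4]>15:P=W[lab==l];print(n,ce[l],st[l,4],P.min(0),P.max(0))
from scipy.spatial.transform import Rotation as R
o=ctrl.get_obs();M=R.from_euler('xyz',o['orientation'],degrees=True).as_matrix();p0=o['tool_pos']
for p in([.3935,.269,.2],[.3935,.269,.085],[.4415,.0495,.095]):print(M.T@(np.array(p)-p0))
E
```

```text
top [115.085  70.281] 15422 [0.538 0.102 0.05 ] [0.6   0.68  0.643]
top [280.023 109.048] 3963 [ 0.589 -0.1    0.05 ] [0.6   0.079 0.326]
top [ 34.794 204.578] 2612 [0.322 0.509 0.05 ] [0.473 0.637 0.073]
top [144.306 253.733] 480 [0.258 0.27  0.05 ] [0.313 0.328 0.089]
top [ 19.443 285.907] 1086 [0.168 0.535 0.05 ] [0.235 0.58  0.196]
top [ 65.084 316.391] 261 [0.12 0.45 0.05] [0.153 0.508 0.069]
side [231.131  46.078] 2173 [0.167 0.526 0.05 ] [0.302 0.715 0.399]
side [348.175  90.327] 4299 [0.536 0.098 0.05 ] [0.6   0.799 0.522]
side [288.819  80.431] 696 [0.321 0.688 0.05 ] [0.518 0.8   0.075]
side [284.576 102.699] 670 [0.323 0.505 0.05 ] [0.472 0.636 0.069]
side [372.114 157.401] 1789 [ 0.588 -0.1    0.05 ] [0.6   0.079 0.322]
side [207.576 119.091] 66 [0.121 0.45  0.05 ] [0.152 0.506 0.064]
side [250.018 144.031] 227 [0.256 0.266 0.05 ] [0.313 0.322 0.085]
[0.274 0.285 0.045]
[0.274 0.285 0.16 ]
[0.396 0.473 0.15 ]
```

```bash
python3 drive.py '{"increments": [[0,0,-0.03,0,0.088],[0,0,-0.05,0,0.088],[0.025,0.026,-0.05,0,0.06],[0.05,0.052,-0.05,0,0.03],[0.08,0.083,-0.05,0,0.03],[0.11,0.114,-0.05,0,0.03],[0.14,0.146,-0.05,0,0.03],[0.165,0.172,-0.05,0,0.03]]}'; python3 drive.py '{"increments": [[0.025,0.026,0,0,0.03],[0.05,0.052,0,0,0.03],[0.07,0.073,0,0,0.03],[0.09,0.094,0,0,0.03],[0.104,0.108,0,0,0.03],[0.109,0.113,0,0,0.03],[0.109,0.113,0,0,0.03],[0.109,0.113,0,0,0.03]]}'
python3 - <<'E'
from plant import ctrl
import numpy as np
from scipy.spatial.transform import Rotation as R
o=ctrl.get_obs();M=R.from_euler('xyz',o['orientation'],degrees=True).as_matrix();print(o['clock'],o['tool_pos'],o['force'],M.T@(np.array([.3935,.269,.085])-o['tool_pos']),M.T@[.048,-.2195,.01])
E
```

```text
clock: 1.1
tool_pos: [0.331, 0.4116, 0.2952]
orientation: [180.0, 0.0, -20.5]
force: [0.5, 0.6, -0.3]
opening: 0.0335
gripper_force: 0.0
clock: 2.1
tool_pos: [0.3931, 0.2699, 0.2953]
orientation: [180.0, 0.0, -20.5]
force: [-0.7, -0.3, -0.7]
opening: 0.0301
gripper_force: 0.0
2.1 [0.39314791 0.26986841 0.29525832] [-0.66709929 -0.31612383 -0.6717652 ] [0.00064935 0.00067223 0.21025833] [ 0.12176551  0.18883208 -0.00999282]
```

```bash
python3 drive.py '{"increments": [[0,0,0.03,0,0.03],[0,0,0.07,0,0.03],[0,0,0.11,0,0.03],[0,0,0.15,0,0.03],[0,0,0.18,0,0.03],[0,0,0.2,0,0.03],[0,0,0.208,0,0.03],[0,0,0.21,0,0.03]]}' && for i in 1 2; do python3 drive.py '{"increments": [[0,0,0,0,0.03],[0,0,0,0,0.03],[0,0,0,0,0.03],[0,0,0,0,0.03],[0,0,0,0,0.03],[0,0,0,0,0.03],[0,0,0,0,0.03],[0,0,0,0,0.03]]}'; done; python3 drive.py '{"increments": [[0,0,0,0,0.03],[0,0,0,0,0.03],[0,0,0,0,0.03],[0,0,0,0,0.03]]}'
python3 - <<'E'
from plant import ctrl
import cv2
cv2.imwrite('pics/side1.png',ctrl.snapshot('side')['frame'][:,:,::-1])
E
```

```text
clock: 3.1
tool_pos: [0.3932, 0.2697, 0.0852]
orientation: [180.0, -0.0, -20.5]
force: [-0.5, -0.2, 0.1]
opening: 0.0299
gripper_force: 0.0
clock: 4.1
tool_pos: [0.3933, 0.2693, 0.0853]
orientation: [180.0, -0.0, -20.5]
force: [-0.1, 0.1, 0.1]
opening: 0.0297
gripper_force: 0.0
clock: 5.1
tool_pos: [0.3932, 0.2693, 0.0854]
orientation: [180.0, 0.0, -20.5]
force: [0.3, 0.5, 0.3]
opening: 0.0298
gripper_force: 0.0
clock: 5.6
tool_pos: [0.3932, 0.2693, 0.0854]
orientation: [-180.0, -0.0, -20.5]
force: [0.3, -0.6, 0.0]
opening: 0.0298
gripper_force: 0.0
```

View pics/side1.png

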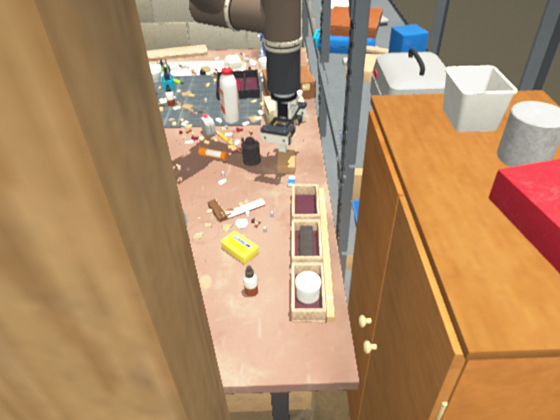

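The side picture shows the fingers just above the block at (284,150), with nothing disturbed. Next I go up, across in a straight line, and down over the empty tray.

```bash
python3 drive.py '{"increments": [[0,0,-0.03,0,0.03],[0,0,-0.065,0,0.03],[0.012,0.019,-0.08,0,0.03],[0.035,0.054,-0.08,0,0.03],[0.063,0.097,-0.08,0,0.03],[0.09,0.14,-0.08,0,0.03],[0.112,0.174,-0.08,0,0.03],[0.122,0.189,-0.08,0,0.03]]}' && python3 drive.py '{"increments": [[0,0,0,0,0.03],[0,0,0.015,0,0.03],[0,0,0.035,0,0.03],[0,0,0.055,0,0.03],[0,0,0.067,0,0.03],[0,0,0.07,0,0.03],[0,0,0.07,0,0.03],[0,0,0.07,0,0.03]]}' && for i in 1 2; do python3 drive.py '{"increments": [[0,0,0,0,0.03],[0,0,0,0,0.03],[0,0,0,0,0.03],[0,0,0,0,0.03],[0,0,0,0,0.03],[0,0,0,0,0.03],[0,0,0,0,0.03],[0,0,0,0,0.03]]}'; done; python3 drive.py '{"increments": [[0,0,0,0,0.03],[0,0,0,0,0.03],[0,0,0,0,0.03],[0,0,0,0,0.03]]}'
python3 - <<'E'
from plant import ctrl
import cv2
cv2.imwrite('pics/side2.png',ctrl.snapshot('side')['frame'][:,:,::-1])
E
```

```text
clock: 6.65
tool_pos: [0.4406, 0.0467, 0.1649]
orientation: [180.0, 0.1, -20.6]
force: [-0.3, 1.2, 0.7]
opening: 0.0303
gripper_force: 0.0
clock: 7.65
tool_pos: [0.4417, 0.0498, 0.096]
orientation: [-179.9, -0.0, -20.5]
force: [0.4, 0.1, 1.0]
opening: 0.0301
gripper_force: 0.0
clock: 8.65
tool_pos: [0.4413, 0.0496, 0.0954]
orientation: [180.0, -0.0, -20.5]
force: [-0.4, -0.3, -0.7]
opening: 0.0299
gripper_force: 0.0
clock: 9.65
tool_pos: [0.4413, 0.0496, 0.0954]
orientation: [180.0, -0.0, -20.5]
force: [-0.2, 0.3, 1.1]
opening: 0.0301
gripper_force: 0.0
clock: 10.15
tool_pos: [0.4413, 0.0496, 0.0954]
orientation: [180.0, 0.0, -20.5]
force: [-0.1, -1.1, 0.6]
opening: 0.0293
gripper_force: 0.0
```

View pics/side2.png

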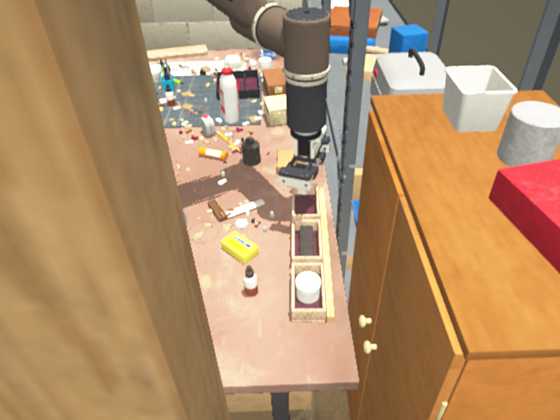

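The hand is over the empty tray at (303,190), and everything else is where it was.

```bash
python3 -c "
from plant import ctrl
print(ctrl.close_job())"
```

```text
the job is handed in; nothing more can be done
None
```

I pointed at the cork sanding block left out on the bench, then at the empty left-hand tray, holding over two seconds at each with no contact seen, and handed the job in still pointing there; no verdict was returned.

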